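# Make up the carving kit and the sharpening kit

### The arm

A 7-joint arm with a two-finger parallel gripper is mounted at the origin on the work surface. World frame = base frame: x ahead of the robot, y to its left, z up, the work surface at z = 0. Lengths are in m, angles in rad, forces in N, time in s.
With the tool pointing down it reaches from about 0.425 to 0.875 m from the base axis. Payload 4.7 kg.
Tool frame: the origin (TCP) lies midway between the tips of the shut fingers; the grasp point (between the pads) lies 19 mm behind it; z points along the fingers, y is the line along which they close (so a half turn about z gives the same grasp; the last joint's range is limited). The gripper opens to 87 mm and grips with 3 to 60 N. Pads are 19 mm wide; open, the fingers measure 117 mm over their backs; the gripper's body (75 mm by 190 mm) begins 51 mm behind the grasp point.
Start: joints at [1.161, 0.321, -0.07, 1.45, 0.023, 1.371, -0.057], TCP at [0.267, -0.593, 0.223] pointing down, gripper open.
Joint ranges: [-2.86, 2.86], [-0.3, 2.09], [-1.38, 1.24], [0.06, 2.45], [-1.56, 4.7], [0.09, 2.05], [-2.69, 2.69]. Speed limits (rad/s): [2.57, 2.57, 3.14, 3.14, 3.14, 3.14, 3.14].

### API

Orientations are given as a rotation vector (axis times angle).
In Python, from bench import ctrl gives the robot as it stands. The module is installed in compiled form; this text tells all that it offers.
- The arm moves only by the shell command python3 -m handwheel 'ROWS' [FORCE]. ROWS is JSON, a list of rows, each a list of 7 numbers: the finger opening in m, from 0 to 0.087, then the shift along the tool's x, y, z in m, then the turn, a rotation vector about the tool's x, y, z in degrees. A call has 1 to 12 rows; each row shifts and turns the commanded pose from where the row before left it, along the tool's axes as they then stand; what a row does not reach is not made up. A row lasts 1/8 s, in which the tool goes at most 62.5 mm and 10.7 degrees, less where a joint would pass 70% of its speed; a pose out of reach is approached as far as the arm can. A call is refused whole if a number of a shift passes 0.0625 or a number of a turn 10.7, either way. A call with a gripper value outside its range is refused whole. The fingers move at their own pace and stop on an object; FORCE is the grip in N (left out, the last holds). Time passes only in rows, so rows that do not move let the fingers close. It gives the time, the measured TCP pose, the force, the opening and the grip force at its end, in the units of the state.
- ctrl.get_state(): the state, without advancing time (a new reading comes with each control period).
- ctrl.get_image(name): name is "side" or "top" or "wrist"; returns (picture, depth): 384x512x3 uint8, blue, green, red; 384x512 float32, m along the optical axis (not along the pixel's ray), 0 where there is no reading.
- ctrl.camera_info(name): a dict with "intrinsics" (3x3 intrinsics, pixels), "R" (3x3) and "t" (3): a world point X has camera coordinates R X + t. Camera axes: x right, y down, z forward; pixel columns grow to the right and rows downward; lengths in m; the calibration is good to about 2 mm. The wrist camera is an equidistant fisheye: a pixel r from the principal point sees the ray r / f radians off the axis. A picture is of the moment at which its call begins: read the wrist's pose just before it. camera_info takes no time and is no camera call; for the wrist camera it gives the pose at the moment of the call.
- ctrl.close_job(): hands the job in; it is judged then, once.
The state is a dict: "time": time; "joint_positions": joint angles; "qd": joint speeds; "joint_torque": joint torques, N m; "position": TCP position; "tool_rot": TCP orientation; "ft_force": force on the tool from outside, world axes, zero at the start; "torque": the same for the moment, N m; "grip_width": opening from 0.0 (shut) to 1.0 (fully open); "grip_force": force on a finger pad.
Only numpy, scipy, OpenCV 4.12 (cv2) and the standard library are available. Lean on these libraries where they do the work, as an engineer would, in place of code of your own. Each camera call takes 0.05 s, during which the arm holds its last target. There are 200 camera calls.

### The job

Make up two kits from the stock on the bench. Carving kit: lay the small slip stone flat on the base board of the two-railed tool rack, in the gap between the rails and midway along them, then rest the long gouge across both rails above it, square to the rails, with the middle of its handle at the middle of the rack. Sharpening kit: lay the big bench stone flat and stand the oil tin upright inside the shallow tray; set both stones down gently, and leave the short gouge and the jar where they are.

Things in the scene. Friction and masses are not known exactly. Their poses are not given: they have to be found in the camera images.
- rack: Fixed tool rack: plywood base board 150 x 120 mm (x by y), 8 mm thick, with two straight wooden rails standing on it along y. Each rail is 14 mm wide, 120 mm long and rises 30 mm above the board (top at z = 38 mm); the rails' centre lines are at x = +-55 mm, so the clear gap between them is 96 mm. Origin: centre of its underside, on the bench; z up.
- tray: Fixed shallow open wooden tray, no rails, outside 200 x 170 mm (x by y); floor 6 mm thick, low lip 6 mm thick all round, 14 mm high over all (8 mm above the tray's floor); inside 188 x 158 mm. Origin: centre of its underside, on the bench; z up.
- gouge: The long gouge: octagonal light wooden handle 150 mm long, 24 mm across flats, then a steel blade 90 mm long, about 20 mm wide and 4 mm thick; 240 mm over all. Lies on a handle flat. Origin: on the handle's axis, at the middle of the handle (12 mm above what it lies on); x along the tool towards the blade. It balances about 20 mm from the origin towards the blade. About 110 g.
- slip: The small slip stone: plain grey block 70 x 28 x 14 mm (x, y, z) with rounded edges, about 70 g. Origin: centre of its underside.
- stone: The big bench stone: two-layer grey block, dark below and light above, 110 x 44 x 24 mm (x, y, z), about 280 g. Origin: centre of its underside.
- tin: Honing-oil tin: upright round bare-metal can, 44 mm diameter, straight sides to 52 mm, then a cone to 60 mm and a 14 mm wide black cap to 70 mm height, about 120 g. Origin: centre of its underside; z up.
- palm: Bystander: the short palm gouge, octagonal wooden handle only 60 mm long and 24 mm across, blade 55 mm; 115 mm over all. Origin: on the handle's axis at the middle of the handle; x towards the blade. Stays where it is.
- jar: Bystander: round amber glass jar with a steel lid, 64 mm diameter, 85 mm high. Origin: centre of its underside. Stays where it is.
Not all that is in view belongs to the job. Of the things shaped like the rack, the plywood one is meant.

How it is judged:
At the end, for the whole second after the job is handed in: Slip flat on rack board, within 34 mm of rack centre in x, 25 in y; gouge origin 46-54 mm above rack underside, within 15 mm in x, 30 in y, square within 0.2 rad either way round; stone flat and tin upright on the tray floor inside the lip (within 4 mm, 0.06 rad); all released, at rest (x of slip in the frame of rack between -0.034 and 0.034 m and y of slip in the frame of rack between -0.025 and 0.025 m and z of slip in the frame of rack between 0.004 and 0.012 m and angle between slip's own z axis and vertical below 0.08 rad and x of gouge in the frame of rack between -0.015 and 0.015 m and y of gouge in the frame of rack between -0.03 and 0.03 m and z of gouge in the frame of rack between 0.046 and 0.054 m and angle between the x axis of gouge and the x axis of rack, either way round below 0.2 rad and x of stone in the frame of tray between -0.09 and 0.09 m and y of stone in the frame of tray between -0.075 and 0.075 m and z of stone in the frame of tray between 0.002 and 0.009 m and angle between each of stone, tin's own z axis and vertical below 0.06 rad and x of tin in the frame of tray between -0.09 and 0.09 m and y of tin in the frame of tray between -0.075 and 0.075 m and z of tin in the frame of tray between 0.002 and 0.009 m and linear speed of each of slip, gouge, stone, tin below 0.02 m/s and contact force between the fingers and slip below 0.1 N and contact force between the fingers and gouge below 0.1 N and contact force between the fingers and stone below 0.1 N and contact force between the fingers and tin below 0.1 N); the robot touches nothing.
It fails at once if the short gouge is moved by more than 20 mm (distance of palm from where it was at the start of the episode above 0.02 m).
It fails at once if the jar is moved by more than 20 mm (distance of jar from where it was at the start of the episode above 0.02 m).
It fails at once if the slip stone is dropped (falls from over 13 mm) (contact force between the fingers and slip below 0.1 N and linear speed of slip above 0.5 m/s).
It fails at once if the bench stone is dropped (falls from over 13 mm) (contact force between the fingers and stone below 0.1 N and linear speed of stone above 0.5 m/s).
It also fails if it takes over 109 s, if anything falls off the work surface, if the arm or the gripper's body presses on something with over 40 N, if the wrist force passes 120 N, or if a joint passes its speed limit or range.

## Working session

There is one attempt and no reset: what is moved stays moved. The work goes in short steps, Python scripts to look and compute and a shell command to move; the robot and the scene stay as the last step left them, time stands still between calls to the robot, and variables do not carry over. Pictures are saved under pics/ and viewed, at most 14 in all, crops included, and the job is handed in when it is done.

```bash
mkdir -p pics; ls; python3 - <<'E'
from bench import ctrl
import cv2,numpy as np
np.set_printoptions(precision=4,suppress=True)
s=ctrl.get_state();print(s)
for n in("side","top"):
    p,d=ctrl.get_image(n);cv2.imwrite(f"pics/{n}0.png",p);np.save(f"pics/{n}0.npy",d);c=ctrl.camera_info(n);print(n,c)
E
```

```text
pics
{'time': 0.0, 'joint_positions': array([ 1.1611,  0.3219, -0.0701,  1.4517,  0.0226,  1.3708, -0.0569]), 'qd': array([ 0.0009,  0.0002, -0.0001,  0.0013,  0.0017,  0.0014,  0.0001]), 'joint_torque': array([ -0.0001, -49.1295,  -0.404 , -31.2535,  -0.0639,   0.0437,
         0.0002]), 'position': array([ 0.267 , -0.592 ,  0.2214]), 'tool_rot': array([-3.0695, -0.6603,  0.0008]), 'ft_force': array([ 0.1232,  0.9958, -0.3306]), 'torque': array([0.0648, 0.0176, 0.0394]), 'grip_force': 0.0, 'grip_width': 1.00118873286966}
side {'intrinsics': array([[409.4592,   0.    , 253.9286],
       [  0.    , 409.4592, 193.0935],
       [  0.    ,   0.    ,   1.    ]]), 'R': array([[-0.7405, -0.672 , -0.0118],
       [-0.3919,  0.446 , -0.8047],
       [ 0.546 , -0.5912, -0.5936]]), 't': array([0.4439, 0.219 , 1.0145])}
top {'intrinsics': array([[402.2793,   0.    , 256.9357],
       [  0.    , 402.2793, 187.9796],
       [  0.    ,   0.    ,   1.    ]]), 'R': array([[-0.0276, -0.9994,  0.0206],
       [-0.9928,  0.025 , -0.1168],
       [ 0.1162, -0.0237, -0.9929]]), 't': array([0.0707, 0.5267, 1.0869])}
```

View pics/top0.png

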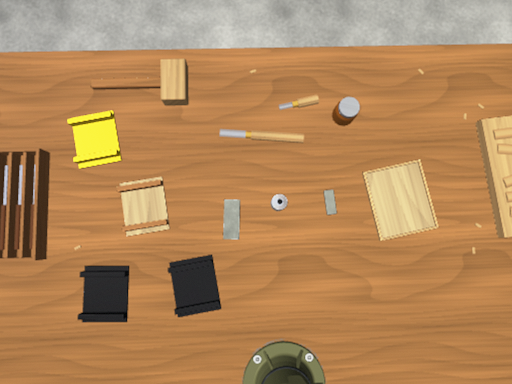

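View pics/side0.png

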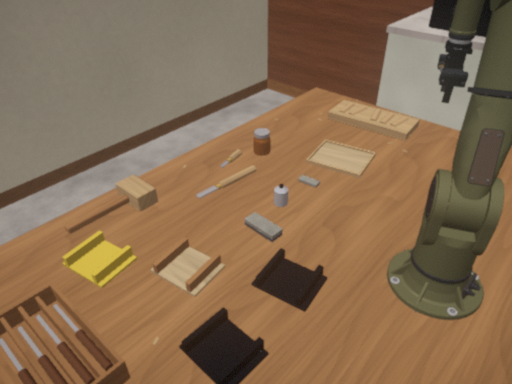

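Rack-shaped candidates in the top view are plywood (145,206), yellow (95,138), black (105,293) and black (195,285); I choose the plywood one at (145,206).
- **Gouges:** long (262,136), the target, and short (300,102), a bystander.
- **Grey blocks:** big stone (231,219) and small slip (330,202).
- **Round things:** tin (279,202), the target, and jar (347,110), a bystander.
- **Trays:** shallow tray (400,200), the target. The carved board (498,175) and the knife tray (22,205) are not part of the job.

Next I measure them and check the choice in one crop.

```bash
cat > h.py <<'E'
import numpy as np,cv2
from bench import ctrl
np.set_printoptions(precision=4,suppress=True)
def ray(n,uv,z,c=None):
    c=c or ctrl.camera_info(n);K,R,t=c["intrinsics"],c["R"],c["t"]
    uv=np.atleast_2d(uv).astype(float)
    d=np.c_[(uv-K[:2,2])/K[0,0],np.ones(len(uv))]@R; o=-R.T@t
    return o+d*((z-o[2])/d[:,2])[:,None]
def cloud(n,dep):
    c=ctrl.camera_info(n);K,R,t=c["intrinsics"],c["R"],c["t"]
    v,u=np.mgrid[:384,:512]
    P=np.stack([(u-K[0,2])/K[0,0]*dep,(v-K[1,2])/K[1,1]*dep,dep],-1)
    return (P-t)@R
def rect(P):
    (c,s,a)=cv2.minAreaRect((P[:,:2]*1000).astype(np.float32))
    if s[0]<s[1]: s=s[::-1];a+=90
    a=(a+90)%180-90
    return np.r_[c],np.r_[s],a
E
python3 - <<'E'
from h import *
for n in("top","side"):
    dep=np.load(f"pics/{n}0.npy");W=cloud(n,dep)
    z=W[...,2];ok=(dep>0)&(W[...,0]>0.3)&(W[...,0]<1)&(abs(W[...,1])<0.75)
    print(n,"bench z",np.median(z[ok&(abs(z)<.02)]),np.std(z[ok&(abs(z)<.01)]))
    if n=="side":continue
    m=(ok&(z>.005)&(z<.15)).astype(np.uint8)
    k,L,st,ce=cv2.connectedComponentsWithStats(m)
    for i in range(1,k):
        if st[i,4]<40:continue
        q=L==i;print(ce[i].round(),st[i,4],"zmax %.4f zmed %.4f"%(np.percentile(z[q],97),np.median(z[q])),*rect(W[q]))
p=cv2.imread("pics/top0.png")
cv2.imwrite("pics/crop1.png",cv2.resize(p[80:250,110:445],None,fx=2.35,fy=2.35,interpolation=cv2.INTER_CUBIC))
E
```

```text
top bench z 0.0005705634866543792 0.002762464465944882
[156.  82.] 2037 zmax 0.0593 zmed 0.0519 [840.5106 383.2345] [269.1076 121.8515] 89.61849212646484
[300. 102.] 300 zmax 0.0264 zmed 0.0199 [776.9381 -68.1454] [114.7778  24.5379] -78.80159091949463
[345. 110.] 578 zmax 0.0886 zmed 0.0825 [ 740.8004 -197.972 ] [71.6464 62.1416] -41.381866455078125
[ 95. 138.] 2138 zmax 0.0403 zmed 0.0097 [685.6538 513.3397] [151.2183 122.2094] 9.505849838256836
[498. 168.] 3071 zmax 0.0427 zmed 0.0349 [ 550.076  -617.8167] [349.8359  90.2096] -4.6837615966796875
[263. 135.] 703 zmax 0.0267 zmed 0.0199 [683.2736  40.9491] [239.9717  29.9314] 86.14607238769531
[ 24. 204.] 4924 zmax 0.0618 zmed 0.0395 [510.8904 695.804 ] [320.0851 108.0957] -0.1498260498046875
[400. 200.] 3327 zmax 0.0163 zmed 0.0076 [ 489.3388 -347.78  ] [203.6579 176.54  ] 9.771615028381348
[143. 206.] 2232 zmax 0.0406 zmed 0.0094 [490.3782 377.5639] [150.0411 128.1113] 7.920975208282471
[329. 201.] 253 zmax 0.0183 zmed 0.0140 [ 487.049  -147.2565] [71.2693 28.5066] 5.258110523223877
[278. 202.] 220 zmax 0.0713 zmed 0.0565 [487.9206  -0.3928] [44.6107 42.7158] -23.975662231445312
[231. 218.] 643 zmax 0.0280 zmed 0.0243 [445.0465 130.9677] [110.754  44.282] -1.66021728515625
[192. 265.] 669 zmax 0.0413 zmed 0.0105 [320.1488 243.7391] [121.5479  50.5606] -84.62846183776855
[104. 271.] 533 zmax 0.0419 zmed 0.0336 [316.0191 477.2471] [121.7374  29.7624] 88.3979263305664
side bench z -0.003074872564242555 0.0032763358200362065
```

View pics/crop1.png

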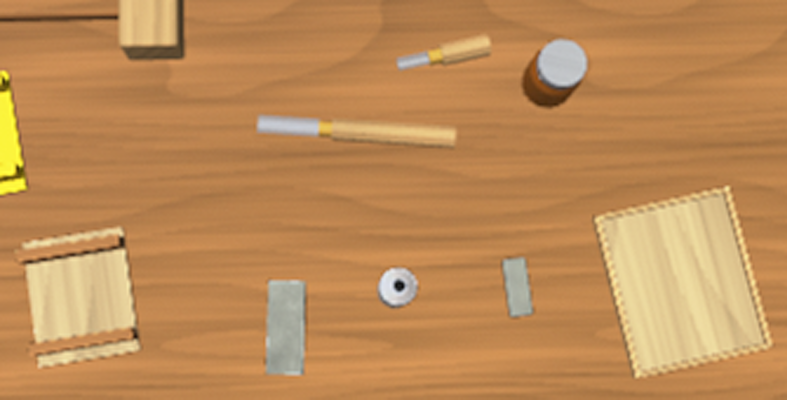

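The crop shows the plywood rack at the left (crop 78,295) with its rails along image-horizontal. The long gouge is at (355,130), with its blade to the left (+y). The big stone is at (286,327), the tin at (398,287), the slip at (517,287) and the tray at (683,282). Measured sizes match the given ones: slip 71x28.5, stone 111x44, gouge 240 and rack 150. Targets are consistent, so I move to above the slip.

```bash
cat > to.py <<'E'
# how far: python3 to.py x y z yaw_deg -> turn (deg, tool) then shift in tool axes after the turn
import sys;from h import *
from scipy.spatial.transform import Rotation as Ro
x,y,z,w=map(float,sys.argv[1:])
s=ctrl.get_state();R=Ro.from_rotvec(s["tool_rot"])
G=Ro.from_euler("z",w,degrees=True)*Ro.from_rotvec([np.pi,0,0])
print("t %.2f"%s["time"],"pos",s["position"],"yaw %.1f"%np.degrees(np.arctan2(*R.as_matrix()[[1,0],0])),"q7 %.2f"%s["joint_positions"][6],"grip %.1fmm %.1fN"%(s["grip_width"]*87,s["grip_force"]),"F",s["ft_force"])
print("turn",(R.inv()*G).as_rotvec(degrees=True).round(2),"shift mm",(G.inv().apply(np.r_[x,y,z]-s["position"])*1000).round(1))
E
python3 -m handwheel '[[0.06,0,0,0,0,0,9.5],[0.06,0,0,0,0,0,9.5],[0.06,0.026,-0.0423,0.01,0,0,0],[0.06,0.026,-0.0423,0.01,0,0,0],[0.06,0.026,-0.0423,0.01,0,0,0],[0.06,0.026,-0.0423,0.01,0,0,0],[0.06,0.026,-0.0423,0.01,0,0,0],[0.06,0.026,-0.0423,0.01,0,0,0],[0.06,0.026,-0.0423,0.01,0,0,0],[0.06,0.026,-0.0423,0.01,0,0,0],[0.06,0.026,-0.0423,0.01,0,0,0],[0.06,0.026,-0.0423,0.01,0,0,0]]' 30
python3 -m handwheel '[[0.06,0,0,0,0,0,0],[0.06,0,0,0,0,0,0]]'
python3 to.py 0.487 -0.147 0.12 5.3
python3 - <<'E'
from h import *
p,d=ctrl.get_image("wrist");cv2.imwrite("pics/w1.png",p)
E
```

```text
time: 1.6
position: [0.4875, -0.1459, 0.1221]
tool_rot: [3.138, 0.144, -0.0]
ft_force: [0.9, 0.4, 0.5]
grip_width: 0.691
grip_force: 0.0
time: 1.85
position: [0.4868, -0.1479, 0.1223]
tool_rot: [3.138, 0.145, -0.002]
ft_force: [-0.3, -0.2, 0.3]
grip_width: 0.689
grip_force: 0.0
t 1.85 pos [ 0.4868 -0.1479  0.1223] yaw 5.3 q7 -1.28 grip 60.0mm 0.0N F [-0.3355 -0.1611  0.3179]
turn [ 0.02  0.06 -0.02] shift mm [ 0.3 -0.9  2.3]
```

View pics/w1.png

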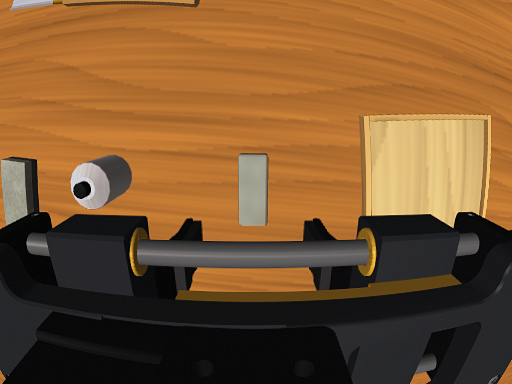

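The wrist view shows the slip at (253,190), centred between the fingers (190–320), with the tin at (100,183) and the tray at (425,165). I check the slip's position through the fisheye rays before descending.

```bash
cat >> h.py <<'E'
def wray(uv,z,c):
    K,R,t=c["intrinsics"],c["R"],c["t"];uv=np.atleast_2d(uv).astype(float)
    q=(uv-K[:2,2])/K[0,0];r=np.linalg.norm(q,axis=1)[:,None]
    d=np.c_[q/r*np.sin(r),np.cos(r)]@R;o=-R.T@t
    return o+d*((z-o[2])/d[:,2])[:,None]
E
python3 - <<'E'
from h import *
c=ctrl.camera_info("wrist");p=cv2.imread("pics/w1.png")
hsv=cv2.cvtColor(p,cv2.COLOR_BGR2HSV);m=((hsv[...,1]<60)&(hsv[...,2]>100)).astype(np.uint8);m[:,:215]=0;m[:,300:]=0;m[:140]=0;m[235:]=0
k=max(cv2.findContours(m,0,1)[0],key=cv2.contourArea)[:,0]
print(cv2.boundingRect(k),*rect(wray(k,.014,c)))
E
```

```text
(238, 155, 29, 70) [ 487.8815 -147.5135] [67.0761 26.0862] 5.474525451660156
```

```bash
python3 -m handwheel '[[0.06,0.0003,-0.0005,0.035,0,0,0],[0.06,0,0,0.035,0,0,0],[0.06,0,0,0.03,0,0,0],[0.06,0,0,0.012,0,0,0],[0.06,0,0,0.006,0,0,0],[0.06,0,0,0,0,0,0],[0.02,0,0,0,0,0,0],[0.02,0,0,0,0,0,0],[0.02,0,0,0,0,0,0],[0.02,0,0,0,0,0,0],[0.02,0,0,0,0,0,0],[0.02,0,0,0,0,0,0]]' 30
python3 to.py 0.487 -0.147 0.004 5.3
```

```text
time: 3.4
position: [0.4876, -0.147, 0.0047]
tool_rot: [3.138, 0.145, 0.0]
ft_force: [-0.3, -0.5, 3.0]
grip_width: 0.313
grip_force: 30.0
t 3.40 pos [ 0.4876 -0.147   0.0047] yaw 5.3 q7 -1.35 grip 27.2mm 30.0N F [-0.3284 -0.4985  2.9903]
turn [ 0.02 -0.01 -0.02] shift mm [-0.6 -0.   0.7]
```

```bash
python3 -m handwheel '[[0.02,0,0,-0.02,0,0,0],[0.02,0,0,-0.035,0,0,0],[0.02,0,0,-0.035,0,0,0],[0.02,0,0,-0.035,0,0,0],[0.02,0,0,0,0,0,-2.6]]'
python3 -m handwheel '[[0.02,0.0075,-0.03,0,0,0,0],[0.02,0.0075,-0.05,0,0,0,0],[0.02,0.0075,-0.055,0,0,0,0],[0.02,0.0075,-0.055,0,0,0,0],[0.02,0.0075,-0.055,0,0,0,0],[0.02,0.0075,-0.055,0,0,0,0],[0.02,0.0075,-0.055,0,0,0,0],[0.02,0.0075,-0.055,0,0,0,0],[0.02,0.0075,-0.055,0,0,0,0],[0.02,0.0075,-0.035,0,0,0,0],[0.02,0,-0.02,0,0,0,0],[0.02,0,0,0,0,0,0]]'
python3 to.py 0.490 0.378 0.055 7.9
python3 - <<'E'
from h import *
c=ctrl.camera_info("wrist");p,d=ctrl.get_image("wrist");cv2.imwrite("pics/w2.png",p)
import pickle;pickle.dump(c,open("pics/w2.pkl","wb"))
E
```

```text
time: 4.03
position: [0.4895, -0.1473, 0.1325]
tool_rot: [3.132, 0.218, 0.008]
ft_force: [-0.4, 0.0, -0.7]
grip_width: 0.315
grip_force: 30.0
time: 5.52
position: [0.4892, 0.3795, 0.129]
tool_rot: [3.134, 0.22, -0.002]
ft_force: [0.2, 0.1, -1.2]
grip_width: 0.317
grip_force: 30.0
t 5.53 pos [0.4892 0.3795 0.129 ] yaw 8.0 q7 -2.34 grip 27.6mm 30.0N F [ 0.1804  0.0649 -1.1949]
turn [-0.01  0.08  0.13] shift mm [ 0.5  1.6 74. ]
```

View pics/w2.png

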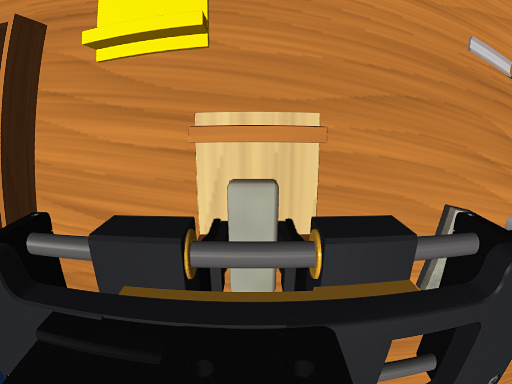

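The slip is held, and the rack lies below with its board's far edge at (195..320,113) and the far rail at (189..327,127..141). I check the rack centre through these.

```bash
python3 - <<'E'
from h import *
import pickle
c=pickle.load(open("pics/w2.pkl","rb"))
e=wray([[195,113],[320,113]],.008,c);r=wray([[189,134],[327,134]],.038,c)
a=np.radians(7.9);ux=np.r_[np.cos(a),np.sin(a)]
print("board edge",e,"centre",e[:,:2].mean(0)-.075*ux)
print("rail",r,np.linalg.norm(r[1]-r[0]),"centre",r[:,:2].mean(0)-.055*ux,"yaw",[np.degrees(np.arctan2(*(q[0]-q[1])[:2]))*-1 for q in(e,r)])
E
```

```text
board edge [[0.5551 0.445  0.008 ]
 [0.5721 0.3268 0.008 ]] centre [0.4893 0.3756]
rail [[0.5367 0.4422 0.038 ]
 [0.5536 0.3243 0.038 ]] 0.11909579426645629 centre [0.4906 0.3757] yaw [np.float64(8.191452751066638), np.float64(8.164059282514614)]
```

```bash
python3 -m handwheel '[[0.02,0,0.0038,0.02,0,0,0],[0.02,0,0,0.03,0,0,0],[0.02,0,0,0.03,0,0,0],[0.02,0,0,0.018,0,0,0],[0.02,0,0,0.008,0,0,0],[0.02,0,0,0.004,0,0,0],[0.02,0,0,0.003,0,0,0],[0.02,0,0,0,0,0,0]]'
python3 to.py 0.490 0.3757 0.0127 7.9
```

```text
time: 6.58
position: [0.4913, 0.375, 0.017]
tool_rot: [-3.134, -0.216, -0.001]
ft_force: [-0.7, 0.0, -0.4]
grip_width: 0.321
grip_force: 30.0
t 6.58 pos [0.4913 0.375  0.017 ] yaw 7.9 q7 -2.40 grip 27.9mm 30.0N F [-0.7491  0.0081 -0.4058]
turn [-0.01 -0.05 -0.01] shift mm [-1.2 -0.9  4.3]
```

```bash
python3 -m handwheel '[[0.02,0,0,0.002,0,0,0],[0.02,0,0,0.0015,0,0,0],[0.02,0,0,0.0005,0,0,0],[0.02,0,0,0,0,0,0]]'
python3 to.py 0.490 0.3757 0.0127 7.9
```

```text
time: 7.08
position: [0.491, 0.3747, 0.0128]
tool_rot: [3.134, 0.216, 0.0]
ft_force: [-0.7, -1.1, 2.3]
grip_width: 0.318
grip_force: 30.0
t 7.08 pos [0.491  0.3747 0.0128] yaw 7.9 q7 -2.41 grip 27.7mm 30.0N F [-0.6715 -1.0949  2.3347]
turn [ 0.02 -0.   -0.02] shift mm [-0.8 -1.1  0.1]
```

```bash
python3 -m handwheel '[[0.045,0,0,0,0,0,0],[0.045,0,0,0,0,0,0],[0.045,0,0,0,0,0,0],[0.045,0,0,-0.02,0,0,0],[0.045,0,0,-0.05,0,0,0],[0.06,0,0,-0.06,0,0,0],[0.06,0,0,-0.03,0,0,0]]'
python3 -m handwheel '[[0.06,0,0,0,0,0,-9.8],[0.06,0,0,0,0,0,-9.8],[0.06,0,0,0,0,0,-9.8],[0.06,0,0,0,0,0,-9.8],[0.06,0,0,0,0,0,-9.8],[0.06,0,0,0,0,0,-9.8],[0.06,0,0,0,0,0,-9.8],[0.06,0,0,0,0,0,-9.8]]'
python3 to.py 0.6815 0.016 0.13 86.1
python3 - <<'E'
from h import *
dep=(r:=ctrl.get_image("top"))[1];cv2.imwrite("pics/top2.png",r[0]);W=cloud("top",dep)
P=W.reshape(-1,3);a=np.radians(7.9);R=np.array([[np.cos(a),np.sin(a)],[-np.sin(a),np.cos(a)]])
q=(P[:,:2]-[.49,.3757])@R.T
m=(abs(q[:,0])<.045)&(abs(q[:,1])<.06)&(P[:,2]>.016)&(P[:,2]<.03)
print("slip in rack",m.sum(),rect(q[m]),np.median(P[m,2]))
E
```

```text
time: 7.95
position: [0.492, 0.3764, 0.178]
tool_rot: [-3.131, -0.217, -0.009]
ft_force: [-0.8, 0.5, -0.6]
grip_width: 0.643
grip_force: 0.0
time: 8.95
position: [0.4911, 0.375, 0.1741]
tool_rot: [2.286, 2.154, 0.002]
ft_force: [-0.3, -0.8, -1.1]
grip_width: 0.687
grip_force: 0.0
t 8.95 pos [0.4911 0.375  0.1741] yaw 86.6 q7 -1.04 grip 59.8mm 0.0N F [-0.3317 -0.7557 -1.0811]
turn [ 0.08 -0.03  0.51] shift mm [-345.2  214.3   44.1]
slip in rack 150 (array([ 1.5313, -7.3192]), array([76.4457, 31.4633]), 16.724334716796875) 0.022076641011718676
```

```bash
python3 -m handwheel '[[0.06,-0.025,0.0155,0,0,0,0.5],[0.06,-0.04,0.025,0.005,0,0,0],[0.06,-0.04,0.025,0.005,0,0,0],[0.06,-0.04,0.025,0.005,0,0,0],[0.06,-0.04,0.025,0.005,0,0,0],[0.06,-0.04,0.025,0.005,0,0,0],[0.06,-0.04,0.025,0.005,0,0,0],[0.06,-0.04,0.025,0.005,0,0,0],[0.06,-0.025,0.015,0.005,0,0,0],[0.06,-0.015,0.009,0.004,0,0,0],[0.06,0,0,0,0,0,0],[0.06,0,0,0,0,0,0]]'
python3 to.py 0.6815 0.016 0.13 86.1
python3 - <<'E'
from h import *
import pickle
c=ctrl.camera_info("wrist");p,d=ctrl.get_image("wrist");cv2.imwrite("pics/w3.png",p);pickle.dump(c,open("pics/w3.pkl","wb"))
# slip & gouge from top, unobstructed
I,dep=ctrl.get_image("top");W=cloud("top",dep);P=W.reshape(-1,3);a=np.radians(7.9);R=np.array([[np.cos(a),np.sin(a)],[-np.sin(a),np.cos(a)]])
q=(P[:,:2]-[.49,.3757])@R.T
m=(abs(q[:,0])<.045)&(abs(q[:,1])<.06)&(P[:,2]>.016)&(P[:,2]<.03)
print("slip in rack",m.sum(),rect(q[m]),np.median(P[m,2]))
E
```

```text
time: 10.5
position: [0.6793, 0.0174, 0.1292]
tool_rot: [-2.299, -2.14, -0.001]
ft_force: [-0.0, 0.6, -0.2]
grip_width: 0.686
grip_force: 0.0
t 10.50 pos [0.6793 0.0174 0.1292] yaw 85.9 q7 -0.43 grip 59.7mm 0.0N F [-0.0303  0.6496 -0.1548]
turn [ 0.01 -0.07 -0.2 ] shift mm [-1.3  2.3 -0.8]
slip in rack 260 (array([ 0.493 , -1.1811]), array([70.0808, 28.3485]), -0.6681594848632812) 0.022087604703778775
```

View pics/w3.png

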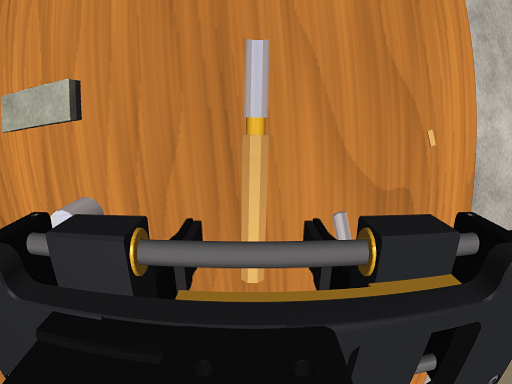

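The slip lies flat at the rack centre. The wrist view shows the gouge centred between the fingers, with its blade tip at (257,40), the handle's front end at (256,135) and its rear end at (252,283). The palm's tip is at (342,215), near the right finger. I check these positions.

```bash
python3 - <<'E'
from h import *
import pickle
c=pickle.load(open("pics/w3.pkl","rb"))
for uv,z in (((257,40),.012),((256,135),.024),((252,283),.012),((342,213),.012)):print(uv,wray(uv,z,c))
E
```

```text
(257, 40) [[0.6943 0.1613 0.012 ]]
(256, 135) [[0.6867 0.071  0.024 ]]
(252, 283) [[ 0.6718 -0.0859  0.012 ]]
(342, 213) [[ 0.7691 -0.0128  0.012 ]]
```

```bash
python3 -m handwheel '[[0.06,-0.001,0.002,0.035,0,0,0],[0.06,0,0,0.035,0,0,0],[0.06,0,0,0.034,0,0,0],[0.06,0,0,0.014,0,0,0],[0.06,0,0,0.006,0,0,0],[0.06,0,0,0,0,0,0],[0.015,0,0,0,0,0,0],[0.015,0,0,0,0,0,0],[0.015,0,0,0,0,0,0],[0.015,0,0,0,0,0,0],[0.015,0,0,0,0,0,0]]' 30
python3 to.py 0.6815 0.016 0.004 86.1
```

```text
time: 11.98
position: [0.6815, 0.0138, 0.0047]
tool_rot: [-2.302, -2.138, 0.001]
ft_force: [-1.7, -0.1, 0.4]
grip_width: 0.269
grip_force: 29.9
t 11.97 pos [0.6815 0.0138 0.0047] yaw 85.8 q7 -0.49 grip 23.4mm 29.9N F [-1.7225 -0.1124  0.4172]
turn [-0.02  0.01 -0.32] shift mm [ 2.2 -0.2  0.7]
```

```bash
python3 -m handwheel '[[0.015,0,0,-0.015,0,0,0],[0.015,0,0,-0.035,0,0,0],[0.015,0,0,-0.05,0,0,0],[0.015,0,0,-0.04,0,0,0],[0.015,0,0,-0.015,0,0,0],[0.015,0,0,0,0,0,0]]'
python3 -m handwheel '[[0.015,0,0,0,0,0,5],[0.015,0,0,0,0,0,9],[0.015,0,0,0,0,0,9],[0.015,0,0,0,0,0,9],[0.015,0,0,0,0,0,9],[0.015,0,0,0,0,0,9],[0.015,0,0,0,0,0,9],[0.015,0,0,0,0,0,9],[0.015,0,0,0,0,0,6],[0.015,0,0,0,0,0,3.7],[0.015,0,0,0,0,0,0]]'
python3 to.py 0.5078 0.3782 0.13 8.1
```

```text
time: 12.72
position: [0.682, 0.0139, 0.1602]
tool_rot: [2.301, 2.137, 0.001]
ft_force: [0.0, 0.4, -0.7]
grip_width: 0.271
grip_force: 29.9
time: 14.1
position: [0.6804, 0.0135, 0.157]
tool_rot: [3.134, 0.222, -0.006]
ft_force: [0.4, -0.5, -0.8]
grip_width: 0.272
grip_force: 29.9
t 14.10 pos [0.6804 0.0135 0.157 ] yaw 8.1 q7 -1.68 grip 23.6mm 29.9N F [ 0.4325 -0.5085 -0.8017]
turn [-0.01  0.22  0.02] shift mm [-119.5 -385.4   27. ]
```

```bash
python3 -m handwheel '[[0.015,-0.006,-0.0193,0,0,0,0],[0.015,-0.012,-0.0385,0.003,0,0,0],[0.015,-0.012,-0.0385,0.003,0,0,0],[0.015,-0.012,-0.0385,0.003,0,0,0],[0.015,-0.012,-0.0385,0.003,0,0,0],[0.015,-0.012,-0.0385,0.003,0,0,0],[0.015,-0.012,-0.0385,0.003,0,0,0],[0.015,-0.012,-0.0385,0.003,0,0,0],[0.015,-0.012,-0.0385,0.003,0,0,0],[0.015,-0.012,-0.0385,0.003,0,0,0],[0.015,-0.006,-0.0193,0,0,0,0],[0.015,0,0,0,0,0,0]]'
python3 -m handwheel '[[0.015,0,0,0,0,0,0]]'
python3 to.py 0.5078 0.3782 0.0427 8.1
python3 - <<'E'
from h import *
import pickle
c=ctrl.camera_info("wrist");p,d=ctrl.get_image("wrist");cv2.imwrite("pics/w4.png",p);pickle.dump(c,open("pics/w4.pkl","wb"))
E
```

```text
time: 15.6
position: [0.507, 0.38, 0.1325]
tool_rot: [-3.133, -0.228, 0.001]
ft_force: [0.4, -1.0, -1.4]
grip_width: 0.267
grip_force: 29.9
time: 15.72
position: [0.51, 0.3763, 0.1323]
tool_rot: [3.132, 0.218, 0.001]
ft_force: [0.3, -1.1, -1.6]
grip_width: 0.27
grip_force: 29.9
t 15.72 pos [0.51   0.3763 0.1323] yaw 8.0 q7 -2.34 grip 23.5mm 29.9N F [ 0.2537 -1.0945 -1.5583]
turn [ 0.1  -0.02 -0.14] shift mm [-1.9 -2.2 89.6]
```

View pics/w4.png

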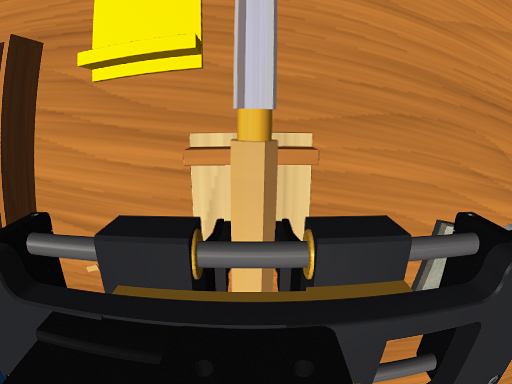

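The gouge is held straight, square over the rack, with the handle front at (255,140). I lower it onto the rails.

```bash
python3 -m handwheel '[[0.015,-0.001,-0.001,0.015,0,0,0],[0.015,0,0,0.028,0,0,0],[0.015,0,0,0.025,0,0,0],[0.015,0,0,0.01,0,0,0],[0.015,0,0,0.005,0,0,0],[0.015,0,0,0.003,0,0,0],[0.015,0,0,0,0,0,0]]'
python3 to.py 0.5078 0.3782 0.0427 8.1
```

```text
time: 16.65
position: [0.5079, 0.3794, 0.047]
tool_rot: [-3.133, -0.221, -0.001]
ft_force: [-0.8, 0.1, -0.1]
grip_width: 0.264
grip_force: 29.9
t 16.65 pos [0.5079 0.3794 0.047 ] yaw 8.1 q7 -2.38 grip 22.9mm 29.9N F [-0.8105  0.1264 -0.1472]
turn [-0.01 -0.05 -0.02] shift mm [-0.3  1.1  4.3]
```

```bash
python3 -m handwheel '[[0.015,0,0,0.002,0,0,0],[0.015,0,0,0.0015,0,0,0],[0.015,0,0,0.001,0,0,0],[0.015,0,0,0,0,0,0]]'
python3 to.py 0.5078 0.3782 0.0427 8.1
```

```text
time: 17.15
position: [0.5077, 0.3791, 0.0426]
tool_rot: [3.134, 0.221, 0.0]
ft_force: [-1.7, -1.3, 2.9]
grip_width: 0.272
grip_force: 29.9
t 17.15 pos [0.5077 0.3791 0.0426] yaw 8.1 q7 -2.39 grip 23.7mm 29.9N F [-1.659  -1.35    2.8567]
turn [ 0.02 -0.02 -0.02] shift mm [-0.   0.9 -0.1]
```

```bash
python3 -m handwheel '[[0.035,0,0,0,0,0,0],[0.035,0,0,0,0,0,0],[0.035,0,0,0,0,0,0],[0.035,0,0,-0.02,0,0,0],[0.035,0,0,-0.045,0,0,0],[0.07,0,0,-0.045,0,0,0],[0.07,0,0,-0.015,0,0,0],[0.07,0,0,0,0,0,9.8]]'
python3 -m handwheel '[[0.07,-0.005,0.025,0,0,0,0],[0.07,-0.01,0.045,0,0,0,0],[0.07,-0.01,0.045,0,0,0,0],[0.07,-0.01,0.045,0,0,0,0],[0.07,-0.01,0.045,0,0,0,0],[0.07,-0.006,0.03,0,0,0,0],[0.07,-0.004,0.015,0,0,0,0],[0.07,0,0,0,0,0,0],[0.07,0,0,0,0,0,0]]'
python3 to.py 0.445 0.131 0.13 -1.7
python3 - <<'E'
from h import *
import pickle
c=ctrl.camera_info("wrist");p,d=ctrl.get_image("wrist");cv2.imwrite("pics/w5.png",p)
I,dep=ctrl.get_image("top");W=cloud("top",dep);P=W.reshape(-1,3);a=np.radians(8.1);R=np.array([[np.cos(a),np.sin(a)],[-np.sin(a),np.cos(a)]])
q=(P[:,:2]-[.49,.3757])@R.T
m=(abs(q[:,0])<.25)&(abs(q[:,1])<.05)&(P[:,2]>.045)&(P[:,2]<.08)
print("gouge in rack",m.sum(),rect(q[m]),np.percentile(P[m,2],[50,90]),q[m].min(0),q[m].max(0))
o=np.hstack([p,I]);cv2.imwrite("pics/m5.png",cv2.resize(o,(800,300)))
E
```

```text
time: 18.15
position: [0.5082, 0.3799, 0.1694]
tool_rot: [-3.139, 0.054, -0.004]
ft_force: [-0.3, -0.1, -0.0]
grip_width: 0.66
grip_force: 0.0
time: 19.27
position: [0.4451, 0.1319, 0.1672]
tool_rot: [-3.141, 0.045, -0.0]
ft_force: [-0.3, 0.1, 0.1]
grip_width: 0.805
grip_force: 0.0
t 19.27 pos [0.4451 0.1319 0.1672] yaw -1.7 q7 -1.93 grip 70.0mm 0.0N F [-0.2943  0.1488  0.082 ]
turn [-0.02 -0.01  0.04] shift mm [-0.1  0.9 37.2]
gouge in rack 803 (array([45.7078,  0.8994]), array([240.4902,  25.8311]), -0.7363739013671875) [0.0579 0.0632] [-0.0745 -0.012 ] [0.166  0.0142]
```

View pics/m5.png

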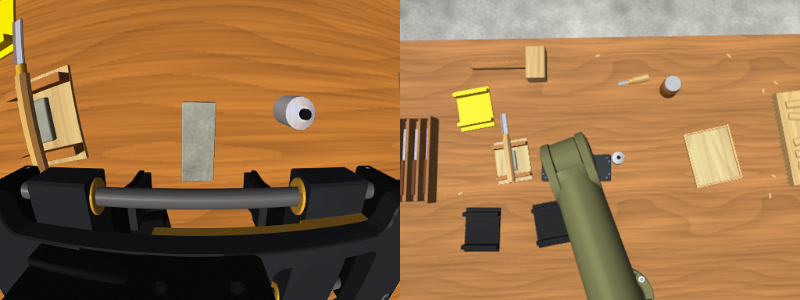

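The gouge rests square at the rack centre (about 0.7 mm off). The wrist half shows the stone at (198,140), midway between the fingers, and the tin at (295,112) clear to the right. I descend on the stone.

```bash
python3 -m handwheel '[[0.07,0,0.0005,0.035,0,0,0],[0.07,0,0,0.045,0,0,0],[0.07,0,0,0.045,0,0,0],[0.07,0,0,0.02,0,0,0],[0.07,0,0,0.01,0,0,0],[0.07,0,0,0.004,0,0,0],[0.07,0,0,0.002,0,0,0],[0.035,0,0,0,0,0,0],[0.035,0,0,0,0,0,0],[0.035,0,0,0,0,0,0],[0.035,0,0,0,0,0,0],[0.035,0,0,0,0,0,0]]' 45
python3 to.py 0.445 0.131 0.004 -1.7
```

```text
time: 20.88
position: [0.4454, 0.1305, 0.0063]
tool_rot: [3.141, -0.047, 0.001]
ft_force: [-0.5, -0.5, 3.9]
grip_width: 0.499
grip_force: 44.9
t 20.88 pos [0.4454 0.1305 0.0063] yaw -1.7 q7 -2.09 grip 43.4mm 44.9N F [-0.4983 -0.5483  3.8926]
turn [ 0.   -0.03 -0.02] shift mm [-0.4 -0.5  2.3]
```

```bash
python3 -m handwheel '[[0.035,0,0,-0.012,0,0,0],[0.035,0,0,-0.03,0,0,0],[0.035,0,0,-0.045,0,0,0],[0.035,0,0,-0.04,0,0,0],[0.035,0,0,-0.018,0,0,-4],[0.035,0,0,0,0,0,-7.5],[0.035,0,0,0,0,0,0]]'
python3 -m handwheel '[[0.035,-0.002,0.025,0,0,0,0],[0.035,-0.004,0.05,0,0,0,0],[0.035,-0.004,0.05,0,0,0,0],[0.035,-0.004,0.05,0,0,0,0],[0.035,-0.004,0.05,0,0,0,0],[0.035,-0.004,0.05,0,0,0,0],[0.035,-0.004,0.05,0,0,0,0],[0.035,-0.004,0.05,0,0,0,0],[0.035,-0.004,0.05,0,0,0,0],[0.035,-0.004,0.05,0,0,0,0],[0.035,-0.001,0.034,0,0,0,0],[0.035,0,0,0,0,0,0]]'
python3 to.py 0.494 -0.378 0.13 9.8
python3 - <<'E'
from h import *
import pickle
c=ctrl.camera_info("wrist");p,d=ctrl.get_image("wrist");cv2.imwrite("pics/w6.png",p);pickle.dump(c,open("pics/w6.pkl","wb"))
E
```

```text
time: 21.75
position: [0.4447, 0.1303, 0.1512]
tool_rot: [3.13, 0.266, -0.0]
ft_force: [0.2, 0.1, -2.6]
grip_width: 0.503
grip_force: 44.9
time: 23.25
position: [0.4914, -0.3813, 0.1497]
tool_rot: [-3.131, -0.256, 0.003]
ft_force: [-0.6, 0.5, -2.4]
grip_width: 0.502
grip_force: 44.9
t 23.25 pos [ 0.4914 -0.3813  0.1497] yaw 9.4 q7 -0.85 grip 43.7mm 44.9N F [-0.6402  0.4621 -2.4402]
turn [-0.02  0.12 -0.45] shift mm [ 3.1 -2.8 19.7]
```

View pics/w6.png

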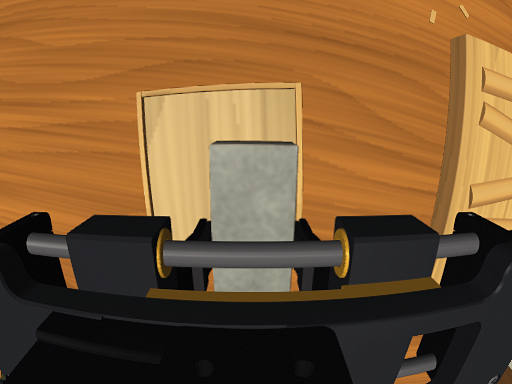

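The stone is held over the tray, whose far lip corners are at (137,93) and (300,83). I fix the tray pose from these.

```bash
python3 - <<'E'
from h import *
import pickle
c=pickle.load(open("pics/w6.pkl","rb"))
r=wray([[137,93],[300,83],[152,230]],.014,c);d=(r[0]-r[1])[:2];print(r,np.linalg.norm(d),"yaw",np.degrees(np.arctan2(-d[0],d[1])))
for a in(10,12,13):
    a=np.radians(a);print(r[:2,:2].mean(0)-.1*np.r_[np.cos(a),np.sin(a)])
# top view: light tray pixels by colour, cast on z=.014
p=cv2.imread("pics/top0.png")[150:250,350:450];h=cv2.cvtColor(p,cv2.COLOR_BGR2HSV)
m=((h[...,1]<135)&(h[...,2]>170)).astype(np.uint8)
k=max(cv2.findContours(m,0,1)[0],key=cv2.contourArea)[:,0]+[350,150]
b=cv2.boxPoints(cv2.minAreaRect(k.astype(np.float32)));print("top",b,*rect(ray("top",k,.014)))
E
```

```text
[[ 0.5694 -0.2459  0.014 ]
 [ 0.6022 -0.4099  0.014 ]
 [ 0.4226 -0.2775  0.014 ]] 0.1672527874671007 yaw 11.31035207484128
[ 0.4874 -0.3453]
[ 0.488  -0.3487]
[ 0.4884 -0.3504]
top [[362.2234 171.4908]
 [420.3824 156.482 ]
 [438.6614 227.3132]
 [380.5024 242.322 ]] [ 488.1979 -348.1854] [201.617  171.8057] 11.117827415466309
```

```bash
python3 -m handwheel '[[0.035,0,0,0,0,0,-1.8],[0.035,0.003,-0.005,0.02,0,0,0],[0.035,0,0,0.04,0,0,0],[0.035,0,0,0.04,0,0,0],[0.035,0,0,0.02,0,0,0],[0.035,0,0,0.008,0,0,0],[0.035,0,0,0.004,0,0,0],[0.035,0,0,0,0,0,0],[0.035,0,0,0,0,0,0]]'
python3 to.py 0.4934 -0.3755 0.0123 11.2
```

```text
time: 24.42
position: [0.4958, -0.3729, 0.0203]
tool_rot: [3.124, 0.317, 0.002]
ft_force: [-1.0, -0.2, -2.6]
grip_width: 0.502
grip_force: 44.9
t 24.43 pos [ 0.4958 -0.3729  0.0203] yaw 11.6 q7 -0.85 grip 43.7mm 44.9N F [-1.039  -0.1851 -2.5531]
turn [ 0.09 -0.07  0.38] shift mm [-2.9  2.1  8. ]
```

```bash
python3 -m handwheel '[[0.035,0,0,0.003,0,0,0],[0.035,0,0,0.002,0,0,0],[0.035,0,0,0.0015,0,0,0],[0.035,0,0,0,0,0,0]]'
python3 to.py 0.4934 -0.3755 0.0123 11.2
```

```text
time: 24.92
position: [0.495, -0.3723, 0.0125]
tool_rot: [3.126, 0.317, -0.0]
ft_force: [0.3, -0.4, -2.4]
grip_width: 0.502
grip_force: 44.9
t 24.93 pos [ 0.495  -0.3723  0.0125] yaw 11.6 q7 -0.85 grip 43.7mm 44.9N F [ 0.2844 -0.3998 -2.4294]
turn [0.   0.01 0.38] shift mm [-2.2  2.8  0.2]
```

```bash
python3 -m handwheel '[[0.035,0,0,0.0007,0,0,0],[0.035,0,0,0.0005,0,0,0],[0.035,0,0,0,0,0,0]]'
```

```text
time: 25.3
position: [0.4951, -0.3724, 0.0124]
tool_rot: [3.125, 0.317, -0.0]
ft_force: [-2.7, 1.8, 5.1]
grip_width: 0.506
grip_force: 44.9
```

```bash
python3 -m handwheel '[[0.056,0,0,0,0,0,0],[0.056,0,0,0,0,0,0],[0.056,0,0,0,0,0,0],[0.056,0,0,-0.015,0,0,0],[0.056,0,0,-0.045,0,0,0],[0.07,0,0,-0.06,0,0,0],[0.07,0,0,-0.04,0,0,0],[0.07,0,0,0,0,0,0]]'
python3 -m handwheel '[[0.07,0,0,0,0,0,-10],[0.07,0,0,0,0,0,-10],[0.07,0,0,0,0,0,-10],[0.07,0,0,0,0,0,-10],[0.07,0,0,0,0,0,-10],[0.07,0,0,0,0,0,-10],[0.07,0,0,0,0,0,-10],[0.07,0,0,0,0,0,-10],[0.07,0,0,0,0,0,-9.6],[0.07,0,0,0,0,0,0]]'
python3 to.py 0.488 0 0.14 101.2
python3 - <<'E'
from h import *
I,dep=ctrl.get_image("top");cv2.imwrite("pics/top7.png",I)
# tin cap: dark spot cast to z=.07; rim of cylinder shoulder
p=cv2.imread("pics/top0.png")[190:215,265:295];g=cv2.cvtColor(p,cv2.COLOR_BGR2GRAY)
m=(g<60);v,u=np.nonzero(m);print(m.sum(),"cap",u.mean()+265,v.mean()+190,ray("top",[u.mean()+265,v.mean()+190],.07))
W=cloud("top",dep);P=W.reshape(-1,3);a=np.radians(11.2);R=np.array([[np.cos(a),np.sin(a)],[-np.sin(a),np.cos(a)]])
q=(P[:,:2]-[.488,-.348])@R.T
m=(abs(q[:,0])<.09)&(abs(q[:,1])<.076)&(P[:,2]>.021)&(P[:,2]<.045)
print("stone in tray",m.sum(),rect(q[m]),np.median(P[m,2]))
E
```

```text
time: 26.3
position: [0.4976, -0.3739, 0.1772]
tool_rot: [3.119, 0.316, 0.011]
ft_force: [-0.5, -1.6, -0.7]
grip_width: 0.794
grip_force: 0.0
time: 27.55
position: [0.4946, -0.3721, 0.1708]
tool_rot: [-1.996, -2.425, -0.0]
ft_force: [0.2, -0.2, -1.0]
grip_width: 0.802
grip_force: 0.0
t 27.55 pos [ 0.4946 -0.3721  0.1708] yaw 101.1 q7 0.69 grip 69.8mm 0.0N F [ 0.2016 -0.2044 -1.0379]
turn [-0.04 -0.06 -0.12] shift mm [366.3  65.8  30.8]
10 cap 279.5 201.0 [[ 0.4872 -0.0015  0.07  ]]
stone in tray 659 (array([  3.4093, -24.4209]), array([109.5408,  46.4152]), -0.2468414306640625) 0.030276215265204878
```

```bash
python3 -m handwheel '[[0.07,0.02,0.0035,0,0,0,0],[0.07,0.045,0.008,0.003,0,0,0],[0.07,0.05,0.009,0.003,0,0,0],[0.07,0.05,0.009,0.003,0,0,0],[0.07,0.05,0.009,0.003,0,0,0],[0.07,0.05,0.009,0.003,0,0,0],[0.07,0.05,0.009,0.003,0,0,0],[0.07,0.035,0.006,0.003,0,0,0],[0.07,0.015,0.002,0,0,0,0],[0.07,0,0,0,0,0,0],[0.07,0,0,0,0,0,0]]'
python3 to.py 0.487 -0.001 0.016 101.2
python3 - <<'E'
from h import *
c=ctrl.camera_info("wrist");p,d=ctrl.get_image("wrist");cv2.imwrite("pics/w8.png",p)
print(c["intrinsics"],wray([[250,200]],.07,c))
E
```

```text
time: 28.98
position: [0.4876, -0.0035, 0.1503]
tool_rot: [1.997, 2.424, -0.001]
ft_force: [-0.0, 0.8, -0.3]
grip_width: 0.807
grip_force: 0.0
t 28.98 pos [ 0.4876 -0.0035  0.1503] yaw 101.0 q7 0.11 grip 70.2mm 0.0N F [-0.006   0.8077 -0.2824]
turn [-0.01  0.04 -0.17] shift mm [  2.6  -0.1 134.3]
[[297.3186   0.     252.4498]
 [  0.     297.3186 193.2631]
 [  0.       0.       1.    ]] [[ 0.4862 -0.0035  0.07  ]]
```

View pics/w8.png

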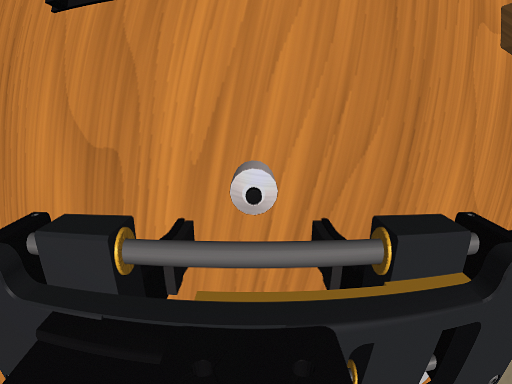

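The tin's cap is at (254,196), centred between the fingers. I descend and grasp its straight side.

```bash
python3 -m handwheel '[[0.07,0.002,0,0.03,0,0,0],[0.07,0,0,0.04,0,0,0],[0.07,0,0,0.04,0,0,0],[0.07,0,0,0.017,0,0,0],[0.07,0,0,0.005,0,0,0],[0.07,0,0,0,0,0,0],[0.035,0,0,0,0,0,0],[0.035,0,0,0,0,0,0],[0.035,0,0,0,0,0,0],[0.035,0,0,0,0,0,0],[0.035,0,0,0,0,0,0]]' 25
python3 to.py 0.487 -0.001 0.018 101.2
```

```text
time: 30.4
position: [0.4875, 0.0001, 0.0187]
tool_rot: [1.994, 2.427, 0.0]
ft_force: [-1.1, -0.3, 2.9]
grip_width: 0.499
grip_force: 25.0
t 30.40 pos [0.4875 0.0001 0.0187] yaw 101.2 q7 -0.03 grip 43.4mm 25.0N F [-1.1045 -0.306   2.8794]
turn [ 0.02  0.02 -0.02] shift mm [-1.  -0.7  0.7]
```

```bash
python3 -m handwheel '[[0.035,0,0,-0.015,0,0,0],[0.035,0,0,-0.04,0,0,0],[0.035,0,0,-0.04,0,0,0],[0.035,0,0,-0.015,0,0,0],[0.035,0,0,0,0,0,0]]'
python3 -m handwheel '[[0.035,-0.015,-0.0035,0,0,0,0],[0.035,-0.035,-0.008,0,0,0,0],[0.035,-0.04,-0.009,0,0,0,0],[0.035,-0.04,-0.009,0,0,0,0],[0.035,-0.04,-0.009,0,0,0,0],[0.035,-0.04,-0.009,0,0,0,0],[0.035,-0.04,-0.009,0,0,0,0],[0.035,-0.03,-0.007,0,0,0,0],[0.035,-0.02,-0.0035,0,0,0,0],[0.035,0,0,0,0,0,0],[0.035,0,0,0,0,0,0]]'
python3 to.py 0.480 -0.307 0.0247 101.2
```

```text
time: 31.02
position: [0.4876, 0.0, 0.129]
tool_rot: [1.994, 2.426, 0.001]
ft_force: [0.2, 0.4, -0.9]
grip_width: 0.501
grip_force: 25.0
time: 32.4
position: [0.4798, -0.3053, 0.1278]
tool_rot: [-1.991, -2.428, -0.001]
ft_force: [0.6, 0.8, -1.3]
grip_width: 0.501
grip_force: 25.0
t 32.40 pos [ 0.4798 -0.3053  0.1278] yaw 101.3 q7 0.62 grip 43.6mm 25.0N F [ 0.572   0.8378 -1.3474]
turn [-0.02 -0.09  0.08] shift mm [ -1.7  -0.1 103.1]
```

```bash
python3 -m handwheel '[[0.035,-0.001,0,0.025,0,0,0],[0.035,0,0,0.035,0,0,0],[0.035,0,0,0.025,0,0,0],[0.035,0,0,0.009,0,0,0],[0.035,0,0,0.004,0,0,0],[0.035,0,0,0.002,0,0,0],[0.035,0,0,0,0,0,0]]'
python3 to.py 0.480 -0.307 0.0247 101.2
```

```text
time: 33.28
position: [0.4804, -0.3083, 0.0291]
tool_rot: [1.993, 2.426, -0.0]
ft_force: [0.3, 0.2, -0.5]
grip_width: 0.494
grip_force: 25.0
t 33.27 pos [ 0.4804 -0.3083  0.0291] yaw 101.2 q7 0.57 grip 43.0mm 25.0N F [ 0.3278  0.1834 -0.5111]
turn [ 0.05  0.06 -0.01] shift mm [ 1.4 -0.1  4.4]
```

```bash
python3 -m handwheel '[[0.035,0,0,0.002,0,0,0],[0.035,0,0,0.001,0,0,0],[0.035,0,0,0.0007,0,0,0],[0.035,0,0,0,0,0,0]]'
```

```text
time: 33.78
position: [0.4798, -0.3081, 0.0248]
tool_rot: [1.994, 2.427, -0.0]
ft_force: [-1.1, 1.4, 0.6]
grip_width: 0.496
grip_force: 25.0
```

```bash
python3 -m handwheel '[[0.035,0,0,0.0004,0,0,0],[0.06,0,0,0,0,0,0],[0.06,0,0,0,0,0,0],[0.06,0,0,0,0,0,0],[0.06,0,0,0,0,0,0],[0.06,0,0,-0.02,0,0,0],[0.06,0,0,-0.04,0,0,0],[0.06,0,0,-0.06,0,0,0],[0.06,0,0,-0.04,0,0,0],[0.06,-0.06,0,0,0,0,0],[0.06,-0.06,0,0,0,0,0],[0.06,-0.06,0,0,0,0,0]]'
python3 -m handwheel '[[0.06,-0.06,0,0,0,0,0],[0.06,0,0,0,0,0,0],[0.06,0,0,0,0,0,0],[0.06,0,0,0,0,0,0]]'
python3 - <<'E'
from h import *
I,dep=ctrl.get_image("top");cv2.imwrite("pics/top9.png",I);S,_=ctrl.get_image("side")
W=cloud("top",dep);P=W.reshape(-1,3)
def f(c,a,hx,hy,z0,z1):
    a=np.radians(a);R=np.array([[np.cos(a),np.sin(a)],[-np.sin(a),np.cos(a)]]);q=(P[:,:2]-c)@R.T
    m=(abs(q[:,0])<hx)&(abs(q[:,1])<hy)&(P[:,2]>z0)&(P[:,2]<z1);return m.sum(),rect(q[m]),np.percentile(P[m,2],[10,50,97])
T=[.488,-.348]
print("stone",f(T,11.2,.09,.076,.021,.038));print("tin",f(T,11.2,.09,.076,.05,.1))
print("gouge",f([.49,.3757],8.1,.25,.05,.045,.08));print("slip",f([.49,.3757],8.1,.045,.06,.016,.03))
print("palm",f([.777,-.068],0,.06,.08,.006,.05));print("jar",f([.741,-.198],0,.06,.06,.03,.12))
cv2.imwrite("pics/m9.png",cv2.resize(np.hstack([I,S]),(800,300)))
print(ctrl.get_state()["position"])
E
```

```text
time: 35.28
position: [0.5153, -0.4867, 0.1867]
tool_rot: [1.993, 2.425, -0.001]
ft_force: [0.9, -0.3, 0.5]
grip_width: 0.693
grip_force: 0.0
time: 35.78
position: [0.5274, -0.5418, 0.1859]
tool_rot: [1.991, 2.428, 0.001]
ft_force: [-0.6, 0.2, 0.2]
grip_width: 0.687
grip_force: 0.0
stone (np.int64(680), (array([3.5645, 7.5613]), array([110.4102, 109.6913]), -89.87915588915348), array([0.0267, 0.0298, 0.0347]))
tin (np.int64(214), (array([ 1.1914, 40.6087]), array([42.4932, 42.1319]), 3.043247938156128), array([0.0575, 0.0626, 0.0782]))
gouge (np.int64(803), (array([45.5451,  0.5709]), array([240.0202,  25.619 ]), -0.46755218505859375), array([0.0513, 0.058 , 0.0649]))
slip (np.int64(102), (array([  1.2123, -10.1917]), array([68.4538, 11.1578]), -1.5650634765625), array([0.0184, 0.0221, 0.0262]))
palm (np.int64(303), (array([-5.7286,  0.4929]), array([121.5479, 102.4552]), 83.68385314941406), array([0.013 , 0.0193, 0.0264]))
jar (np.int64(519), (array([-2.6462,  3.4014]), array([60.7315, 58.0474]), -0.29611968994140625), array([0.0471, 0.0833, 0.0881]))
[ 0.5271 -0.5421  0.1859]
```

View pics/m9.png

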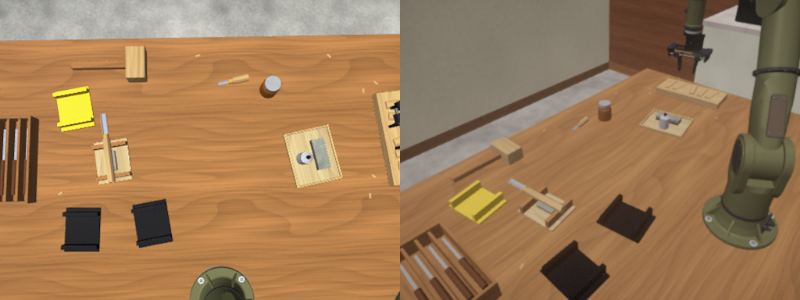

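The final views show the gouge across both rails at (112,150) with the slip beneath it, and the tin (304,157) and stone (320,153) inside the tray. The palm and jar have not moved, and the arm is clear. Measured poses are all within limits, so I hand in.

```bash
python3 -c "
from bench import ctrl
print(ctrl.close_job())"
```

```text
the job is handed in; nothing more can be done
None
```

Both kits are made up and the job was handed in at about 36 s of the 109 s allowed; the judge gave no verdict, but the last camera measurements put all four pieces within the limits, with the short gouge and the jar where they were.

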